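# Bring the empty bay of a stock carousel to the front and refill it

## Task

Turn the stock carousel (it has upright pegs on its rim to push) until its empty bay faces front, straight over the fixed pointer on its foot. Then refill that bay with the two cartons from the table: lay the first flat and lengthwise on the sloping deck, pushed back against the backstop, and stack the second squarely on top of it, also back against the backstop. Leave the bay over the pointer and do not disturb the cap, the dish or the black puck.

Things in the scene. Friction and masses are not known exactly. Their poses are not given: they have to be found in the camera images.
- stand: Foot of the carousel, screwed to the table, dark steel disc 200 mm across. Origin: on the vertical turning axis, at table height. Its -x axis points to the front of the stand, out along the pointer; z is up. It stands at a different place and yaw each time.
- pointer (a point): Top of the upturned end of the fixed steel pointer strip that sticks out under the front of the turntable, 175 mm from the turning axis and 34 mm above the table (the rim is at 155 mm).
- carousel (a joint): Angle of the turntable, rad, counter-clockwise from above, endless (starts between 0.8 and 5.48); 0 (and 2 pi) is where the empty bay stands straight over the pointer. Stiff bearing: about 2.5 N on a peg turns it, and it stays where it is left. Turntable: grey round plate, radius 155 mm, top 34 mm above the table.
- peg_1 (a point): Half-way up (62 mm above the table) the peg 45 degrees counter-clockwise (from above) of the empty bay. The carousel has four such upright steel pegs to turn it by, 140 mm from the axis, half-way between each two bays (peg_2, 3, 4 follow counter-clockwise by 90 degrees each): diameter 14 mm, from 34 to 89 mm above the table.
- core_top (a point): Top of the small bolt on the carousel's tapered square core, on the turning axis, 120 mm above the table (the core's flat top: 112 mm). Round the core stand four alike sloping bays 90 degrees apart; three hold two cartons each (stock fixed to the carousel, highest corner 127 mm above the table), one is empty.
- bay: Empty bay: aluminium deck 58 mm wide, 78 mm long, no sides, sloping 20 degrees down to the core's flat face (backstop, square to it, 70 mm high). Origin: middle of the corner of deck and backstop, 45 mm from the axis, 46 mm above the table. x runs down the deck to the backstop (deck at x -78 to 0 mm), z square off the deck. Centre of a carton lying home: x -35, y 0, z 15 (first) or 45 mm (second).
- bay_mouth (a point): Middle of the upper, outer edge of the empty bay's deck, 118 mm from the turning axis, 73 mm above the table.
- carton_1_mid (a point): Centre of a loose brown fuse carton, 70 x 44 x 30 mm (along its x, y, z), about 0.1 kg, lying flat on the table; best gripped across its 44 mm width. On the deck it stays where it is let go (it does not slide down by itself). Either end may go to the backstop and either carton may be the lower.
- carton_2_mid (a point): Centre of the other loose carton, the same size, lying flat on the table.
- carton_1: The first carton; origin at the centre of its underside, x along its 70 mm length.
- carton_2: The second carton; origin at the centre of its underside, x along its 70 mm length.
- yellow_cap_mid (a point): Centre of a round yellow end cap, 60 mm across, 30 mm high; stays where it is.
- magnet_dish_mid (a point): Centre of a round steel dish, 87 mm across, 24 mm high; stays where it is.
- heater_puck_mid (a point): Centre of a round black puck, 68 mm across, 26 mm high; stays where it is.
Mind the look-alikes: they are no part of the job. What is shaped like the carton_1 but green or turquoise is not meant.

How it is judged:
By the outcome, as a careful person would: the job done as asked, in the order asked, and still so for the second after the job is handed in, with the robot touching nothing.
It also fails if it takes over 72 s, if anything falls off the work surface, if the arm or the gripper's body presses on something with over 40 N, if the wrist force passes 120 N, or if a joint passes its speed limit or range.

## Robot

A 7-joint arm with a two-finger parallel gripper is mounted at the origin on a cart in front of the work surface, level with it; the furniture and walls round the work are solid. World frame = base frame: x ahead of the robot, y to its left, z up, the work surface at z = 0. Lengths are in mm, angles in rad, forces in N, time in s.
With the tool pointing down it reaches from about 400 to 875 mm from the base axis. Payload 19.3 kg.
Tool frame: the origin (TCP) lies at the very end of the fingers, on their centre line; the grasp point (between the pads) lies 19 mm behind it (grip_point_offset is the z of the grasp point in the tool frame, in mm); z points along the fingers, x is the direction in which the jaws open and shut, and the axes are right-handed (so a half turn about z gives the same grasp; the last joint's range is limited). The gripper opens to 85 mm and grips with 20 to 120 N. Pads are 22 mm wide; open, the fingers measure 114 mm over their backs; the gripper's body (76 mm by 85 mm) begins 54 mm behind the grasp point. The pads swing forward as they close: fully open they stand 13 mm farther back than shut.
Start: joints at [-1.351, 0.521, -0.036, 1.599, 0.021, 1.021, -0.113], TCP at [178.619, 598.924, 231.291] pointing down, gripper open.
Joint ranges: [-2.91, 2.91], [-0.3, 2.13], [-1.5, 1.42], [0.17, 2.43], [-1.26, 4.41], [0.16, 1.93], [-2.52, 2.52]. Speed limits (rad/s): [1.89, 1.89, 2.39, 2.39, 3.01, 3.01, 3.01].

## Interface

Orientations are given as a 3x3 rotation matrix whose columns are the frame's x, y, z axes.
In Python, from workcell import movep, movel, goto_joints, open_gripper, clamp, wait, inverse_kinematics, read_state, camera, PlanningError, finish_job, grip_point_offset gives the robot as it stands. Calls block until the motion is done:
- movep(position, orientation): joint-space move of the TCP to a pose.
- movel(position, frame=None, max_speed=150, guard=None): straight line of the TCP; frame=None keeps the orientation; max_speed is the mean speed in mm/s. With guard (N) it stops when the force on the tool has changed by that much, and returns True; else False.
- goto_joints(angles): joint-space move.
- open_gripper() and clamp(): open the fingers fully, or close them until they stop; the grip force is fixed at half the most.
- wait(seconds).
- inverse_kinematics(position, orientation): joint angles nearest the present ones, or None.
- read_state(): the state.
- camera(name): name is "scene" or "top" or "wrist"; returns a dict with "image" (420x560x3 uint8, blue, green, red), "range_z" (420x560 float32, mm along the optical axis (not along the pixel's ray), 0 where there is no reading), "fx", "fy", "cx", "cy" (pixels), "cam_to_world" (4x4, takes a point from camera to world coordinates). Camera axes: x right, y up, looking along -z (the intrinsics and any distortion apply to the point x, -y, -z); pixel columns grow to the right and rows downward; lengths in mm; the calibration is good to about 2 mm. A picture is of the moment at which its call begins.
A pose or a line that the arm cannot do raises PlanningError and nothing moves.
- finish_job(): hands the job in, once; it reports no verdict.
The state is a dict: "time": time; "qpos": joint angles; "qvel": joint speeds; "joint_efforts": joint torques, N m; "eef_pos": TCP position; "tool_rot": TCP orientation; "ft_force": force on the tool from outside, world axes, zero at the start; "torque": the same for the moment, N m; "finger_gap": finger opening in mm.
Only numpy, scipy, OpenCV 4.12 (cv2) and the standard library are available. Lean on these libraries where they do the work, as an engineer would, in place of code of your own. Each camera call takes 0.05 s, during which the arm holds its last target.

## Working session

There is one attempt and no reset: what is moved stays moved. The work goes in short steps, each a Python script; the robot and the scene stay as the last script left them, time stands still between calls to the robot, and variables do not carry over. Pictures are saved under pics/ and viewed, and the job is handed in when it is done.

```bash
mkdir -p pics; ls
cat > h.py <<'E'
import numpy as np, cv2
from workcell import *
E
python3 - <<'E'
from h import *
for n in ("scene","top","wrist"):
    c=camera(n); cv2.imwrite(f"pics/{n}0.png",c["image"]); np.savez(f"{n}0.npz",**c)
    print(n,c["fx"],c["cx"],c["cy"],np.round(c["cam_to_world"],3).tolist(),[k for k in c])
s=read_state(); print(s); print(grip_point_offset)
E
```

```text
pics
scene 494.84484568468935 284.17270911119084 210.96256877677163 [[0.477, 0.572, -0.667, -541.583], [-0.878, 0.292, -0.379, -555.631], [-0.022, 0.767, 0.641, 1174.812], [0.0, 0.0, 0.0, 1.0]] ['image', 'range_z', 'fx', 'fy', 'cx', 'cy', 'cam_to_world']
top 471.46548478094564 276.6809607110051 202.89705625249206 [[-0.006, 0.991, -0.13, 382.039], [-1.0, -0.007, -0.001, 76.555], [-0.002, 0.13, 0.991, 1375.942], [0.0, 0.0, 0.0, 1.0]] ['image', 'range_z', 'fx', 'fy', 'cx', 'cy', 'cam_to_world']
wrist 291.7874463010008 280.79662466990027 209.6757992973146 [[0.285, -0.908, -0.307, 99.543], [0.958, 0.27, 0.093, 621.502], [-0.001, -0.321, 0.947, 373.593], [0.0, 0.0, 0.0, 1.0]] ['image', 'range_z', 'fx', 'fy', 'cx', 'cy', 'cam_to_world']
{'time': 0.15, 'qpos': array([-1.35122419,  0.52187846, -0.03633727,  1.59985759,  0.02119282,
        1.02114309, -0.11278795]), 'qvel': array([-0.00032098, -0.00214912, -0.00044664, -0.00146239, -0.00061247,
       -0.00249147,  0.00017012]), 'joint_efforts': array([ 2.65511910e-03, -9.27375698e+01,  1.98102459e+00, -3.70054221e+01,
        1.80152088e-02,  6.30075258e-03,  2.66600983e-05]), 'eef_pos': array([178.53106871, 598.68640395, 230.86396844]), 'tool_rot': array([[ 2.85729796e-01,  9.58310201e-01, -2.08325441e-04],
       [ 9.58309800e-01, -2.85729867e-01, -8.77498485e-04],
       [-9.00440549e-04,  5.10871514e-05, -9.99999593e-01]]), 'ft_force': array([-0.13980011,  0.32762963, -0.68617995]), 'torque': array([-0.00468167, -0.09274252, -0.03839722]), 'finger_gap': 85.27895402225509}
-18.700000000000003
```

View pics/scene0.png

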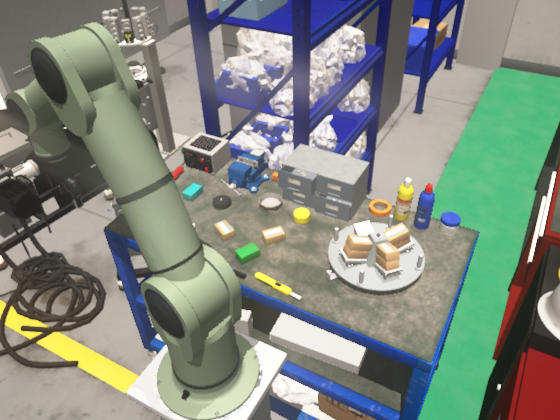

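View pics/top0.png

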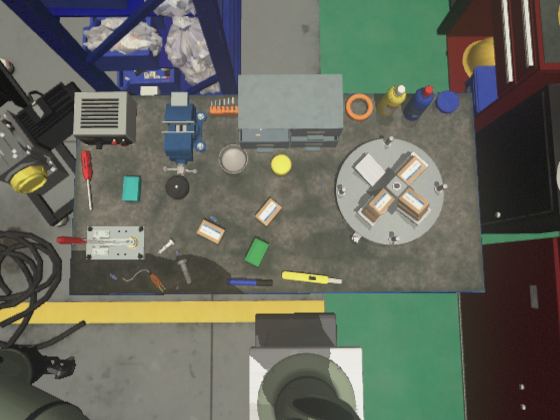

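Run:
```python
import cv2
a=cv2.imread("pics/top0.png");b=cv2.imread("pics/scene0.png")
cv2.imwrite("pics/c1.png",cv2.resize(a[125:255,325:455],None,fx=4.6,fy=4.6,interpolation=3))
cv2.imwrite("pics/c2.png",cv2.resize(a[140:270,120:300],None,fx=4.4,fy=4.4,interpolation=3))
cv2.imwrite("pics/c3.png",cv2.resize(b[205:295,315:435],None,fx=6.5,fy=6.5,interpolation=3))
```

```text
(no output)
```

View pics/c1.png

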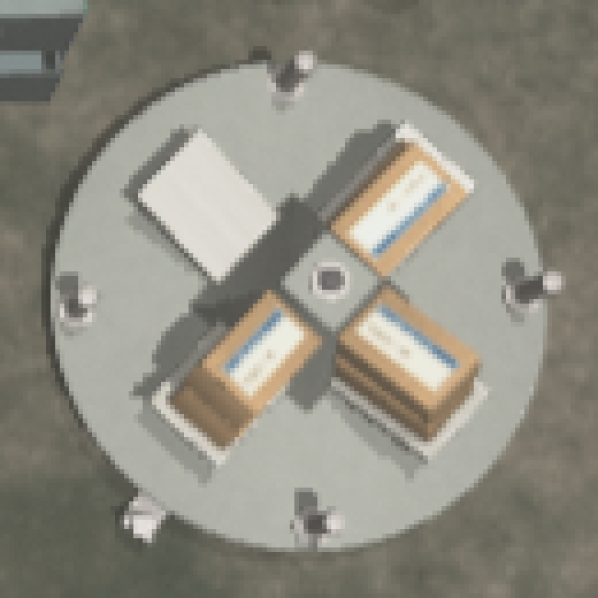

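View pics/c2.png

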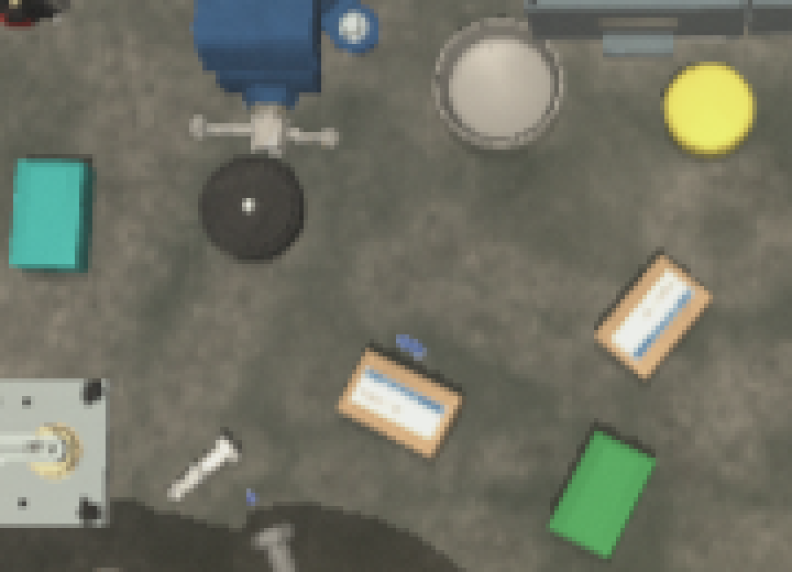

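View pics/c3.png

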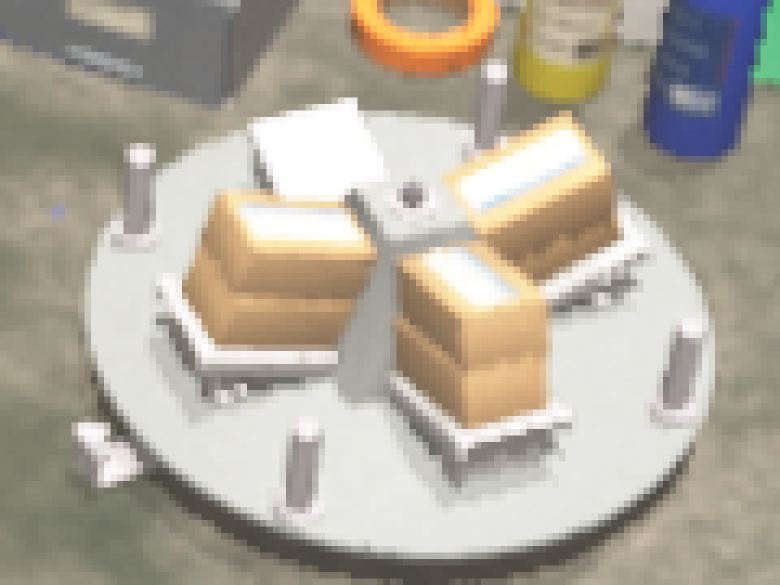

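```bash
cat >> h.py <<'E'
def rays(c,uv):
    uv=np.atleast_2d(uv).astype(float)
    d=np.c_[(uv[:,0]-c["cx"])/c["fx"],-(uv[:,1]-c["cy"])/c["fy"],-np.ones(len(uv))]
    T=c["cam_to_world"]; return T[:3,3],d@T[:3,:3].T
def onplane(c,uv,z):
    o,d=rays(c,uv); return (o+d*((z-o[2])/d[:,2])[:,None])[:,:2]
def proj(c,P):
    P=np.atleast_2d(P); T=c["cam_to_world"]; q=(P-T[:3,3])@T[:3,:3]
    return np.c_[c["cx"]-c["fx"]*q[:,0]/q[:,2],c["cy"]+c["fy"]*q[:,1]/q[:,2]]
def cloud(c):
    h,w=c["range_z"].shape; v,u=np.mgrid[:h,:w]
    o,d=rays(c,np.c_[u.ravel(),v.ravel()]); r=c["range_z"].ravel()
    return (o+d*r[:,None]).reshape(h,w,3)
E
cat > meas.py <<'E'
from h import *
from scipy.optimize import least_squares
def cartons(c):
    hsv=cv2.cvtColor(c["image"],cv2.COLOR_BGR2HSV)
    m=cv2.inRange(hsv,(8,70,110),(22,255,255)); out=[]
    W=cloud(c); 
    m[(W[...,2]>45)|(W[...,2]<15)]=0
    n=cv2.connectedComponents(m)[0]
    for k in cv2.findContours(cv2.morphologyEx(m,cv2.MORPH_CLOSE,np.ones((3,3))),cv2.RETR_EXTERNAL,cv2.CHAIN_APPROX_NONE)[0]:
        if cv2.contourArea(k)<100: continue
        p=onplane(c,k[:,0,:],30).astype(np.float32)
        (cx,cy),(w,h),a=cv2.minAreaRect(p)
        if w<h: w,h,a=h,w,a+90
        px=k[:,0,:].mean(0); out.append((cx,cy,w,h,a%180,px[0],px[1]))
    return out
def carousel(c):
    W=cloud(c); I=(W[...,2]>22)&(W[...,2]<45)
    u,v=[x for x in np.meshgrid(range(560),range(420))]
    I&=(u>325)&(u<460)&(v>120)&(v<258)
    m=(I*255).astype(np.uint8); k=max(cv2.findContours(m,0,1)[0],key=cv2.contourArea)
    p=onplane(c,k[:,0,:],34)
    f=least_squares(lambda q:np.hypot(*(p-q[:2]).T)-q[2],[p[:,0].mean(),p[:,1].mean(),155],loss="soft_l1")
    return f.x,W
E
python3 - <<'E'
from meas import *
c=dict(np.load("top0.npz")); c={k:(v if v.ndim else float(v)) for k,v in c.items()}
for o in cartons(c): print("carton",np.round(o,1))
q,W=carousel(c); print("disc",q)
r=np.hypot(W[...,0]-q[0],W[...,1]-q[1])
I=(W[...,2]>70)&(W[...,2]<100)&(r>125)&(r<165)
n,l,s,ce=cv2.connectedComponentsWithStats((I*255).astype(np.uint8))
for i in range(1,n):
    if s[i,4]<4: continue
    pts=W[l==i]; x=pts[:,:2].mean(0); g=onplane(c,ce[i],89)[0]
    print(ce[i],s[i,4],np.round(pts[:,2].max()),np.round(x),g,np.hypot(*(g-q[:2])),np.degrees(np.arctan2(*(g-q[:2])[::-1])))
I=(W[...,2]>105)&(r<35); print("core",W[I].mean(0),W[I][:,2].max())
pt=onplane(c,[[356.1,237.6]],34)[0]; print("ptr",pt,pt-q[:2],np.hypot(*(pt-q[:2])),np.degrees(np.arctan2(*(pt-q[:2])[::-1])))
E
```

```text
carton [479.3 268.2  71.1  42.   63.3 210.4 231. ]
carton [534.5 103.1  70.6  44.7 140.2 267.9 211.2]
carton [836.7 233.5  80.2  24.5  89.6 223.5 109.7]
carton [ 845.9 -167.    78.4   78.   106.5  358.5  105.9]
disc [ 593.48709456 -246.31110165  153.61414659]
[389.86666667 138.36666667] 30 95.0 [ 732. -241.] [ 731.16309111 -240.41257711] 137.8022954016011 2.453252667956576
[443.12903226 185.83870968] 31 94.0 [ 596. -384.] [ 595.39260904 -382.49388991] 136.19611889859203 -89.19835087360075
[342.95833333 189.125     ] 24 95.0 [ 588. -106.] [ 588.07363625 -105.44387541] 140.97120613532516 92.20076570633336
[396.34615385 237.84615385] 26 95.0 [ 453. -248.] [ 452.67691195 -247.56703927] 140.81578357955564 -179.48897149832564
core [ 591.60888938 -246.7125378   112.43460901] 128.94967479447678
ptr [ 457.14695797 -147.11049389] [-136.34013659   99.20060776] 168.61018185426056 143.96049481944144
```

```bash
cat >> h.py <<'E'
AX=np.array([592.3,-245.6])
def pegpose(deg,sgn,z=58,r=140):
    a=np.radians(deg); R=np.array([np.cos(a),np.sin(a),0]); t=np.array([-np.sin(a),np.cos(a),0])
    M=np.c_[sgn*t,sgn*R,[0,0,-1.]]
    return np.r_[AX+r*R[:2],z],M
def baypose(x,y,z,ang,off=(0,0)):
    "pose of tool in bay frame coords with bay at world angle ang (deg)"
    a=np.radians(ang); R=np.array([np.cos(a),np.sin(a),0]); k=np.array([0,0,1.]); s,c=np.sin(np.radians(20)),np.cos(np.radians(20))
    bx=-c*R-s*k; bz=-s*R+c*k; by=np.cross(bz,bx)
    o=np.r_[AX,0]+45*R+46*k
    return o+x*bx+y*by+z*bz, bx,by,bz
E
python3 - <<'E'
from h import *
for s in (1,-1):
    for d in (77,100,130,160,181,195):
        p,M=pegpose(d,s); q=inverse_kinematics(p,M); print(s,d,None if q is None else np.round(q,2))
for s in (1,-1):
  for z in (4,34,90):
    p,bx,by,bz=baypose(-47,0,z,144); q=inverse_kinematics(p,np.c_[s*by,s*bx,-bz]); print("bay",s,z,None if q is None else np.round(q,2))
E
```

```text
1 77 [-0.56  1.2   1.22  1.73 -1.23  1.18 -2.33]
1 100 [-0.6   1.16  1.22  1.88 -1.25  1.13 -1.83]
1 130 [-0.49  0.94  1.01  2.03 -1.11  0.86 -1.27]
1 160 [-0.26  0.79  0.79  2.08 -0.93  0.68 -0.75]
1 181 [-0.07  0.74  0.64  2.04 -0.76  0.62 -0.45]
1 195 [ 0.01  0.75  0.62  1.98 -0.72  0.64 -0.2 ]
-1 77 [-0.19  0.8   0.42  1.71 -0.46  0.73  0.23]
-1 100 [-0.12  0.71  0.3   1.86 -0.34  0.62  0.56]
-1 130 [-0.03  0.64  0.25  2.01 -0.3   0.52  1.13]
-1 160 [ 0.18  0.61  0.14  2.06 -0.17  0.49  1.67]
-1 181 [ 0.34  0.62  0.06  2.02 -0.07  0.51  2.04]
-1 195 [ 0.39  0.64  0.07  1.96 -0.08  0.54  2.35]
bay 1 4 [ 0.14  0.83  0.28  1.62 -0.33  1.09  1.52]
bay 1 34 [ 0.11  0.81  0.33  1.58 -0.35  1.15  1.53]
bay 1 90 [ 0.07  0.79  0.44  1.5  -0.39  1.29  1.57]
bay -1 4 [-0.24  1.1   1.01  1.64 -0.9   1.35 -1.14]
bay -1 34 [-0.22  1.07  1.01  1.6  -0.85  1.39 -1.17]
bay -1 90 [-0.2   1.    1.01  1.52 -0.78  1.47 -1.23]
```

Run:
```python
from h import *
import math
for (x,y,a) in ((479.3,268.2,63.3),(534.5,103.1,140.2)):
  for k in (0,180):
    t=math.radians(a+90+k); X=np.array([math.cos(t),math.sin(t),0]); Z=np.array([0,0,-1.]); M=np.c_[X,np.cross(Z,X),Z]
    q=inverse_kinematics([x,y,5],M); print(a,k,None if q is None else np.round(q,2))
```

```text
63.3 0 [-0.43  0.75 -0.26  1.93  0.37  0.51  1.72]
63.3 180 [-0.8   0.77  0.26  1.95 -0.4   0.47 -0.72]
140.2 0 [-0.93  1.09  1.    1.98 -1.26  0.9  -1.47]
140.2 180 [-0.39  0.75  0.13  1.95 -0.2   0.45  0.76]
```

Run:
```python
from h import *
def st(m): s=read_state(); print(m,round(s["time"],2),np.round(s["eef_pos"],1),np.round(s["ft_force"],1),round(s["finger_gap"],1))
p,M=pegpose(76,-1)
clamp(); st("closed")
movep(p+[0,0,90],M); st("above")
print(movel(p,max_speed=200,guard=15)); st("down")
for d in (95,113,131,149,165):
    p,M=pegpose(d,-1); print(movel(p,M,max_speed=100,guard=30)); st(d)
c=camera("top"); cv2.imwrite("pics/top1.png",cv2.resize(c["image"][125:255,325:455],None,fx=4.6,fy=4.6,interpolation=3))
c=camera("wrist"); cv2.imwrite("pics/wrist1.png",c["image"])
```

```text
closed 0.92 [178.6 598.9 231.3] [ 0.6  0.1 -0.4] 0.1
above 3.88 [ 626.4 -108.8  148. ] [-0.4 -0.3  0.8] 0.1
False
down 4.47 [ 626.6 -110.    58.8] [-0.1  0.2  0.7] 0.5
False
95 5.08 [ 581.1 -106.1   59.1] [ 0.2 -1.3 -0.3] 0.2
False
113 5.67 [ 538.3 -116.6   58.1] [-0.4 -0.1 -0.7] 0.1
False
131 6.27 [ 501.1 -139.6   58. ] [-0.6  0.1 -0.1] -0.1
False
149 6.86 [ 472.8 -173.    57.9] [ 0.2  0.8 -0.1] 0.1
False
165 7.4 [ 457.4 -208.7   57.9] [-0.5  0.2 -0.5] -0.0
```

View pics/top1.png

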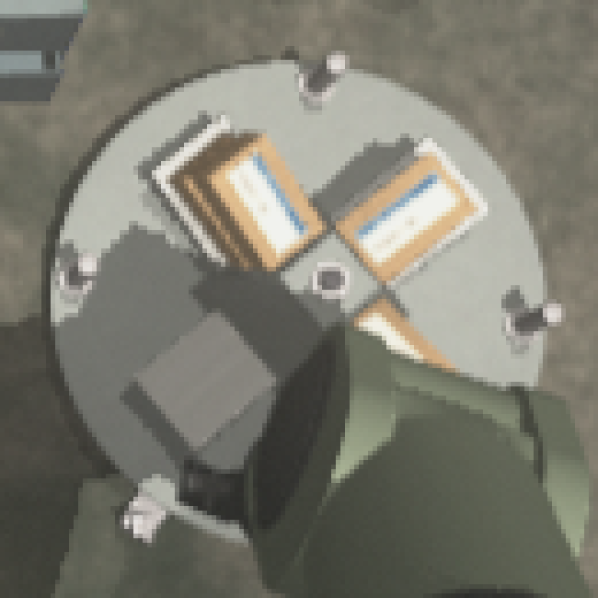

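View pics/wrist1.png

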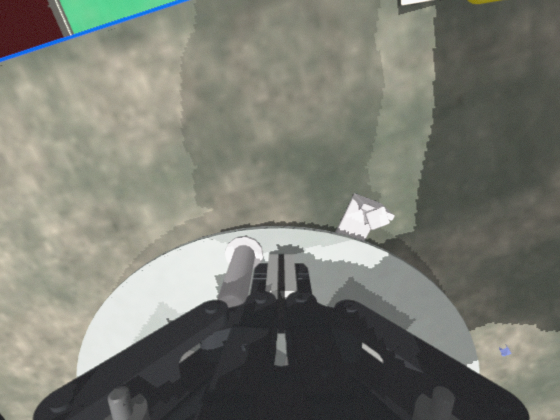

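```bash
cat >> meas.py <<'E'
def pegs(c,ctr=AX):
    W=cloud(c); r=np.hypot(W[...,0]-ctr[0],W[...,1]-ctr[1])
    I=(W[...,2]>70)&(W[...,2]<100)&(r>125)&(r<160)
    n,l,s,ce=cv2.connectedComponentsWithStats((I*255).astype(np.uint8)); out=[]
    for i in range(1,n):
        if not 15<s[i,4]<45: continue
        g=onplane(c,ce[i],89)[0]; out.append((*ce[i],*g,np.hypot(*(g-ctr)),np.degrees(np.arctan2(*(g-ctr)[::-1]))))
    return np.array(out)
E
python3 - <<'E'
from meas import *
c=dict(np.load("top0.npz")); c={k:(v if v.ndim else float(v)) for k,v in c.items()}
print(np.round(pegs(c),1))
c=camera("top"); print(np.round(pegs(c),1))
w=camera("wrist"); cv2.imwrite("pics/wcrop.png",cv2.resize(w["image"][180:290,210:420],None,fx=3.8,fy=3.8,interpolation=3)); np.savez("w1.npz",**w)
cv2.imwrite("pics/ptr.png",cv2.resize(c["image"][220:250,340:380],None,fx=16,fy=16,interpolation=0))
E
```

```text
[[ 389.9  138.4  731.2 -240.4  139.     2.1]
 [ 443.1  185.8  595.4 -382.5  136.9  -88.7]
 [ 343.   189.1  588.1 -105.4  140.2   91.7]
 [ 396.3  237.8  452.7 -247.6  139.6 -179.2]]
[[ 396.6  138.8  729.9 -259.2  138.3   -5.7]
 [ 342.9  182.2  607.6 -105.7  140.7   83.8]
 [ 443.3  192.8  576.  -381.9  137.3  -96.8]]
```

View pics/wcrop.png

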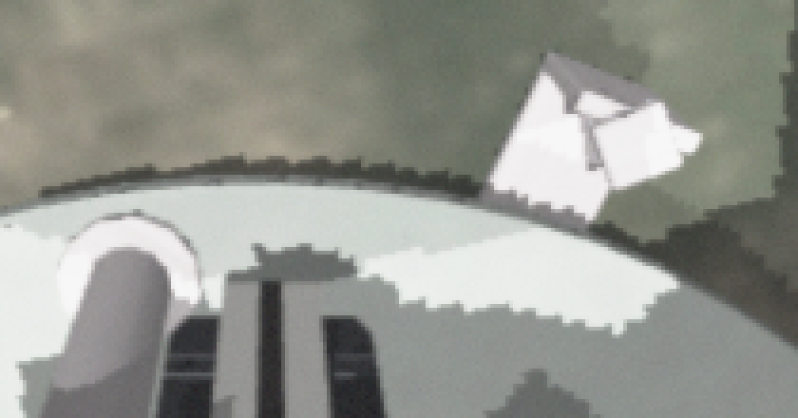

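View pics/ptr.png

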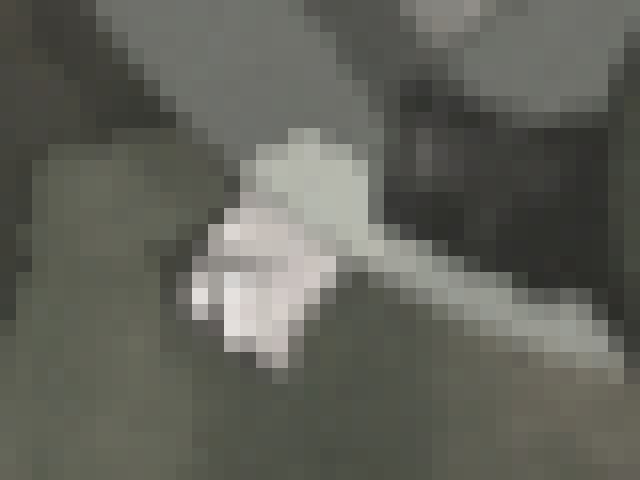

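Run:
```python
from meas import *
w=dict(np.load("w1.npz")); w={k:(v if v.ndim else float(v)) for k,v in w.items()}
W=cloud(w)
for v in range(192,242,3):
    print(v,' '.join(f"{W[v,u,2]:4.0f}" for u in range(332,402,3)))
for v,u in ((230,390),(225,260),(210,362),(215,385)): print(v,u,np.round(W[v,u],1))
R=W[190:245,330:402].reshape(-1,3); r=np.hypot(*(R[:,:2]-AX).T)
for lo,hi in ((12,20),(22,28),(28,40)):
  S=R[(R[:,2]>lo)&(R[:,2]<hi)&(r>158)&(r<200)]
  if len(S): 
    a=np.degrees(np.arctan2(S[:,1]-AX[1],S[:,0]-AX[0])); rr=np.hypot(*(S[:,:2]-AX).T)
    print(lo,hi,len(S),S.mean(0),np.percentile(a,[2,50,98]),np.percentile(rr,[2,50,98]))
```

```text
192    1    0   -1   -0   -0    0   -1    1    1   -1    0   -1    0   -0   -0   -1    1    0   -1   -0    1    0    0    1
195    0    1    2    1   -1    1   -0  201    8    5    1   -0    1   -0    0   -1    1    0    1    0    0   -1   -0   -1
198    0    0    1    1    0    1    0    7   12   16   12    7    1    0   -0    1   -0    0    0   -0    0    0   -1   -0
201   -0    1   -0    1   -0    1    4    5   14   20   22   18   14    8    5    2    1    0   -1   -1    1   -0   -0    0
204    0    1   -0    1    1    0    6    6    6   22   27   28   24   21   17   12   10   -0   -1    0    1    1    0    1
207   -0   -0    0    1   -0    5    7    7    6    7   28   29   27   28   27   29   30   33    1    1   -1   -0    0    1
210   -0    0   -0    0    0    6    6    7    6    7    7   28   28   30   32   31   32   32   23    0    0    1   -0   -1
213   -0    1   -0   -0    3    6    6    6    7    7    6   30   30   32   32   31   32   32   28   27    0    2    1    0
216    1    1    0    0    6    7    6    6    7    7    6    6   32   33   33   31   33   33   32   29   27
[... 862 characters left out ...]
0    1    0    1    2
240   34   34   33   35   34   35   34   35   34   33   30   -1    0    0    1   -1    1    2    0    1   -0    1    0    1
230 390 [ 4.800e+02 -1.313e+02 -2.000e-01]
225 260 [ 4.511e+02 -2.236e+02 -3.000e-01]
210 362 [ 456.1 -150.1    7. ]
215 385 [ 452.9 -141.8   31.9]
12 20 71 [ 447.65751793 -147.72019483   15.95129831] [141.43594229 146.22352796 148.1695419 ] [172.10650161 175.13638031 175.48683306]
22 28 103 [ 449.10719556 -146.66463621   26.09635226] [141.1026544  146.37768777 148.18351596] [171.62014173 174.68278854 175.48194861]
28 40 435 [ 452.69717104 -147.08362149   31.55141117] [141.86099525 144.7879643  147.68221775] [163.66717355 171.2610082  177.12815342]
```

Run:
```python
from meas import *
w=dict(np.load("w1.npz")); w={k:(v if v.ndim else float(v)) for k,v in w.items()}
W=cloud(w)[190:245,330:402]; 
for nm,lo,hi,z in (("plate",30,36,34),("strip",4.5,9,6)):
    m=((W[...,2]>lo)&(W[...,2]<hi)); r=np.hypot(W[...,0]-AX[0],W[...,1]-AX[1]); m&=(r>158)&(r<185)
    m=cv2.morphologyEx((m*255).astype(np.uint8),cv2.MORPH_OPEN,np.ones((3,3)))
    k=max(cv2.findContours(m,0,1)[0],key=cv2.contourArea)[:,0,:]+[330,190]
    p=onplane(w,k,z).astype(np.float32); rc=cv2.minAreaRect(p); print(nm,rc, np.degrees(np.arctan2(rc[0][1]-AX[1],rc[0][0]-AX[0])))
    P=W[(m>0)]; rr=np.hypot(*(P[:,:2]-AX).T); a=np.degrees(np.arctan2(P[:,1]-AX[1],P[:,0]-AX[0]))
    for q in range(158,180,3):
        s=(rr>q)&(rr<q+3)
        if s.sum()>8: print(q,s.sum(),np.round(np.percentile(a[s],[2,98]),1),np.round(np.percentile(a[s],[2,98]).mean(),1), np.round(P[s].mean(0),1))
```

```text
plate ((452.3634033203125, -147.58294677734375), (12.38554573059082, 11.894474029541016), 8.774604797363281) 144.99110124861832
161 9 [144. 145.] 144.5 [ 459.2 -150.9   31.9]
164 53 [143.3 146.2] 144.7 [ 457.1 -149.9   32.1]
167 99 [142.3 147. ] 144.7 [ 454.8 -148.1   32.1]
170 114 [142.2 147.1] 144.6 [ 452.4 -146.7   32.1]
173 70 [143.1 146.3] 144.7 [ 450.1 -144.8   32. ]
176 21 [144.  145.3] 144.7 [ 448.  -143.3   31.9]
strip ((456.7638854980469, -152.7212677001953), (17.297948837280273, 12.985710144042969), 55.9007453918457) 145.57835769565474
158 94 [142.7 148.4] 145.6 [ 460.8 -155.6    6.2]
161 84 [143.3 148.4] 145.8 [ 457.9 -154.5    6.3]
164 73 [144.1 148.4] 146.2 [ 454.9 -153.6    6.3]
167 37 [146.  148.3] 147.1 [ 450.7 -154.5    6.1]
```

Run:
```python
from meas import *
for d in (173,180.3):
    p,M=pegpose(d,-1); print(movel(p,M,max_speed=60,guard=30))
c=camera("top"); P=pegs(c); print(np.round(P,1))
# back off slightly then retreat out & view from front with wrist
p,M=pegpose(178.5,-1); movel(p,M,max_speed=60)
movel(p+[0,0,110],max_speed=200)
# view pose: bay camera, tool vertical, camera outward of bay, high
a=np.radians(144.5); R=np.array([np.cos(a),np.sin(a),0]); t=np.array([-np.sin(a),np.cos(a),0])
# tool y=-R so camera (-y) is outward
X=np.cross(-R,[0,0,-1.]); M=np.c_[X,-R,[0,0,-1.]]
pos=np.r_[AX+95*R[:2],220]; print(inverse_kinematics(pos,M))
movep(pos,M)
w=camera("wrist"); np.savez("w2.npz",**w); cv2.imwrite("pics/w2.png",w["image"])
c=camera("top"); P=pegs(c); print(np.round(P,1)); np.savez("top2.npz",**c); cv2.imwrite("pics/top2.png",c["image"][120:260,320:460].repeat(4,0).repeat(4,1))
print(read_state()["time"])
```

```text
False
False
[[ 383.7  139.1  729.2 -223.1  138.7    9.3]
 [ 442.4  179.7  612.6 -381.3  137.2  -81.5]
 [ 343.6  195.2  571.  -106.9  140.3   98.7]]
[ 0.1626892   0.41626966  0.11206407  1.81967117 -0.05736079  0.9087722
  1.25174251]
[[ 383.8  139.   729.5 -223.3  139.     9.2]
 [ 343.7  195.1  571.3 -107.   140.2   98.6]]
10.3083
```

View pics/w2.png

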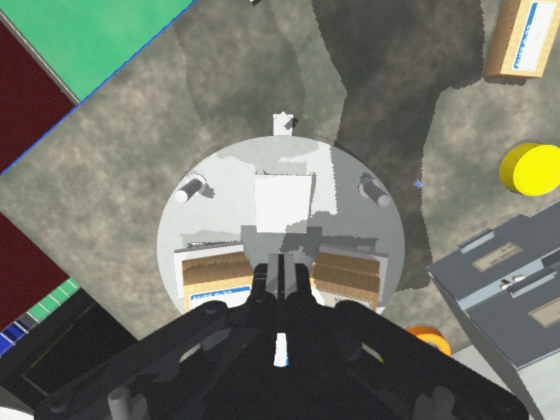

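View pics/top2.png

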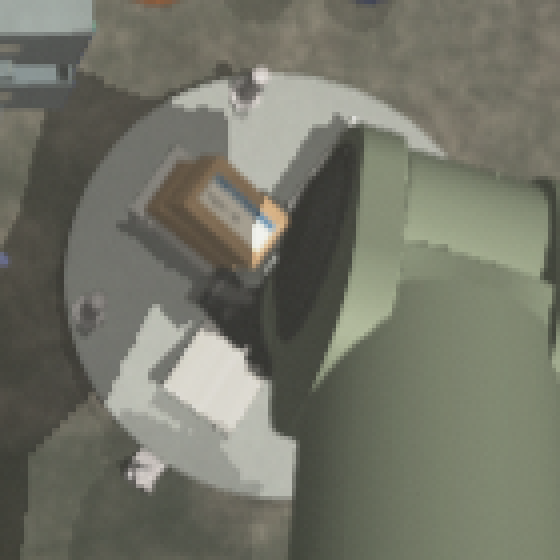

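```bash
cat >> meas.py <<'E'
def wristcheck(w,ctr=AX):
    W=cloud(w); D=W[...,:2]-ctr; r=np.hypot(D[...,0],D[...,1]); a=np.degrees(np.arctan2(D[...,1],D[...,0])); z=W[...,2]
    v,u=np.mgrid[:420,:560]
    def big(m,op=True):
        m=(m*255).astype(np.uint8)
        if op: m=cv2.morphologyEx(m,cv2.MORPH_OPEN,np.ones((3,3)))
        n,l,s,ce=cv2.connectedComponentsWithStats(m); i=1+np.argmax(s[1:,4]); return l==i,ce[i],s[i,4]
    # rim
    m,_,_=big((z>28)&(z<42)&(r<165)&(v<300)); k=cv2.findContours((m*255).astype(np.uint8),0,1)[0][0]
    k=max(cv2.findContours((m*255).astype(np.uint8),0,1)[0],key=len)[:,0,:]; p=onplane(w,k,34); rr=np.hypot(*(p-ctr).T); p=p[(rr>149)&(rr<160)]
    f=least_squares(lambda q:np.hypot(*(p-q).T)-155,ctr,loss="soft_l1").x
    m,ce,n=big((z>28)&(z<40)&(r>160)&(r<185)&(abs(a-144.5)<8)); g=onplane(w,ce,33)[0]
    # deck
    m,ce2,n2=big((z>42)&(z<82)&(r<124)&(r>55)&(abs(a-144.5)<35)); k=max(cv2.findContours((m*255).astype(np.uint8),0,1)[0],key=cv2.contourArea)
    P=W[m]; c3=P.mean(0); A=np.c_[P[:,:2]-c3[:2],np.ones(len(P))]; pl=np.linalg.lstsq(A,P[:,2],rcond=None)[0]
    down=np.degrees(np.arctan2(pl[1],pl[0])); 
    # edge rect in plane coords via projection of contour rays to plane
    o,d=rays(w,k[:,0,:]); nrm=np.array([-pl[0],-pl[1],1.]); p0=np.r_[c3[:2],pl[2]]
    s=((p0-o)@nrm)/(d@nrm); E=o+d*s[:,None]
    rc=cv2.minAreaRect(E[:,:2].astype(np.float32))
    an=lambda q,cc:np.degrees(np.arctan2(q[1]-cc[1],q[0]-cc[0]))
    out=dict(axis=f,ptr=g,n=n,deckc=rc,slope=np.degrees(np.arctan(np.hypot(*pl[:2]))),upslope=down,ptr_ang=an(g,f),bay_ang=an(rc[0],f),ptr_angA=an(g,ctr),bay_angA=an(rc[0],ctr))
    for s_ in (-1,1):
        q=big((z>55)&(z<100)&(r>125)&(r<155)&(abs(a-144.5-45*s_)<15))
        top=(z>80)&q[0]; out[f"peg{s_}"]=(onplane(w,[u[top].mean(),v[top].mean()],89)[0],)
    return out
E
python3 - <<'E'
from meas import *
w=dict(np.load("w2.npz")); w={k:(v if v.ndim else float(v)) for k,v in w.items()}
for k,v in wristcheck(w).items(): print(k,v)
E
```

```text
Traceback (most recent call last):
  File "meas.py", line 55, in wristcheck
    q=big((z>55)&(z<100)&(r>125)&(r<155)&(abs(a-144.5-45*s_)<15))
  File "meas.py", line 38, in big
    n,l,s,ce=cv2.connectedComponentsWithStats(m); i=1+np.argmax(s[1:,4]); return l==i,ce[i],s[i,4]
                                                      ~~~~~~~~~^^^^^^^^^
ValueError: attempt to get argmax of an empty sequence
```

Angle wrap (189° = −171°); fix.

```bash
sed -i 's/a=np.degrees(np.arctan2(D\[...,1\],D\[...,0\])); z=/a=np.degrees(np.arctan2(D[...,1],D[...,0]))%360; z=/' meas.py
python3 - <<'E'
from meas import *
w=dict(np.load("w2.npz")); w={k:(v if v.ndim else float(v)) for k,v in w.items()}
for k,v in wristcheck(w).items(): print(k,v)
E
```

```text
axis [ 593.15118003 -248.86912155]
ptr [ 453.44616742 -147.04281674]
n 128
deckc ((523.77392578125, -197.55459594726562), (57.72576904296875, 69.55331420898438), 53.39059066772461)
slope 19.812603087081392
upslope 143.2924550096338
ptr_ang 143.91294565386468
bay_ang 143.51171130884543
ptr_angA 144.63321517197312
bay_angA 144.96470864271535
peg-1 (array([ 569.44609195, -110.68885434]),)
peg1 (array([ 453.87062495, -266.41517325]),)
```

```bash
cat >> h.py <<'E'
AX=np.array([592.2,-246.8]); BA=143.6; GZ=7; OFF=10
def st(m): s=read_state(); print(m,round(s["time"],2),np.round(s["eef_pos"],1),np.round(s["ft_force"],1),"gap",round(s["finger_gap"],1))
def pickM(a):
    t=np.radians(a); X=np.array([np.cos(t),np.sin(t),0]); Z=np.array([0,0,-1.]); return np.c_[X,np.cross(Z,X),Z]
def bayM():
    _,bx,by,bz=baypose(0,0,0,BA); return np.c_[by,bx,-bz]
E
python3 - <<'E'
from h import *
a=140.2+270; M=pickM(a); C=np.array([534.5,103.1,0]); g=C-OFF*M[:,1]
movel(read_state()["eef_pos"]+[0,0,30],max_speed=200)
open_gripper()
movep(g+[0,0,100],M); st("above")
w=camera("wrist"); cv2.imwrite("pics/w3.png",w["image"])
E
```

```text
above 12.65 [527.4 108.2 100.5] [0.1 0.  0.4] gap 85.7
```

View pics/w3.png

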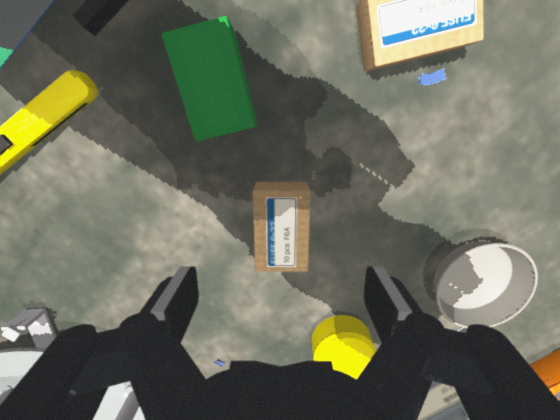

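Run:
```python
from h import *
p=read_state()["eef_pos"]; a=140.2+270; M=pickM(a); C=np.array([534.5,103.1,0]); g=C-OFF*M[:,1]
print(movel(g+[0,0,GZ],max_speed=150,guard=12)); st("down")
clamp(); st("clamped")
movel(g+[0,0,200],max_speed=250)
st("lift")
w=camera("wrist"); cv2.imwrite("pics/w4.png",w["image"])
c=camera("scene"); cv2.imwrite("pics/s4.png",c["image"])
```

```text
False
down 13.47 [527.3 109.3   7.7] [ 0.6 -0.8  0.9] gap 85.9
clamped 13.96 [527.1 109.6   7.8] [-2.4 -0.8 13.9] gap 43.1
lift 14.88 [526.2 109.4 198.9] [-0.2 -0.2 -2.4] gap 42.6
```

View pics/w4.png

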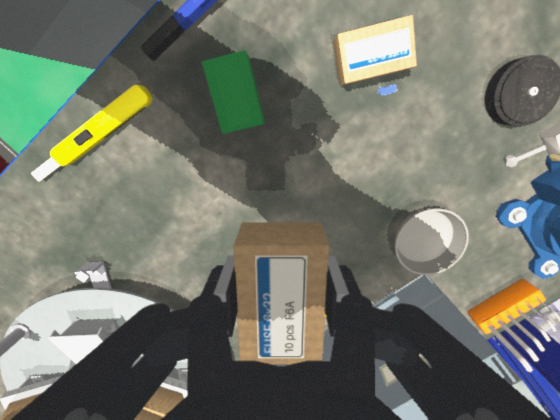

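```bash
cat > place.py <<'E'
from h import *
def bc(p):
    o,bx,by,bz=baypose(0,0,0,BA); return np.round([(p-o)@bx,(p-o)@by,(p-o)@bz],1)
def place(zc,y=0.0):
    P=lambda x,z:baypose(x,y,z,BA)[0]
    M=bayM()
    movep(P(-57,zc+100),M); st("appr")
    print(movel(P(-57,zc+14),max_speed=150,guard=15)); 
    print("down",movel(P(-57,zc-6),max_speed=20,guard=5)); s=read_state(); st("c"); b=bc(s["eef_pos"]); print(b)
    print("slide",movel(P(-33,b[2]+0.3),max_speed=30,guard=10)); s=read_state(); st("s"); print(bc(s["eef_pos"]))
E
python3 - <<'E'
from place import *
place(GZ)
w=camera("wrist"); cv2.imwrite("pics/w5.png",w["image"])
E
```

```text
appr 16.22 [ 542.9 -208.2  166. ] [ 0.8  0.9 -1.4] gap 43.1
False
down True
c 17.62 [ 515.1 -190.    73.1] [ 0.5 -0.8 10.7] gap 43.2
[-57.   -0.    8.1]
slide True
s 18.14 [ 524.7 -196.9   68.9] [-1.1 -0.3 10.3] gap 42.8
[-44.4   0.1   8.2]
```

View pics/w5.png

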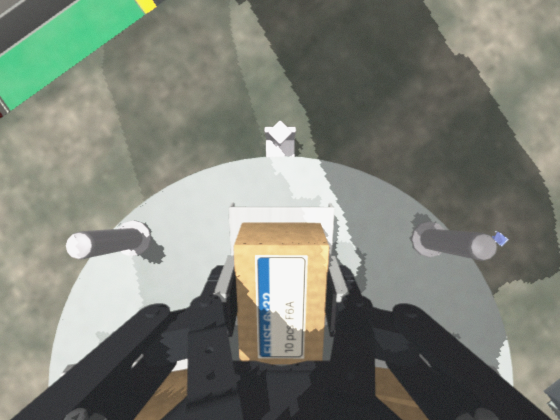

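Run:
```python
from place import *
open_gripper(); st("open")
p=read_state()["eef_pos"]; bz=baypose(0,0,0,BA)[3]
movel(p+100*bz,max_speed=200); st("up")
w=camera("wrist"); np.savez("w6.npz",**w); cv2.imwrite("pics/w6.png",w["image"])
```

```text
open 18.69 [ 524.4 -196.9   68.5] [-1.   0.6 -0. ] gap 85.3
up 19.34 [ 551.5 -217.   161.9] [-0.2 -0.2 -0.6] gap 85.4
```

View pics/w6.png

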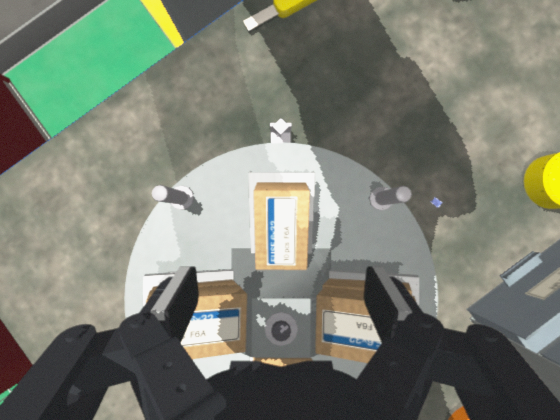

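```bash
cat >> meas.py <<'E'
def baycheck(w,zt,BAx=None):
    ba=BA if BAx is None else BAx
    o,bx,by,bz=baypose(0,0,0,ba); W=cloud(w)-o; B=np.stack([W@bx,W@by,W@bz],-1)
    m=(abs(B[...,2]-zt)<4)&(B[...,0]>-85)&(B[...,0]<8)&(abs(B[...,1])<32)
    m=cv2.morphologyEx((m*255).astype(np.uint8),cv2.MORPH_OPEN,np.ones((3,3)))
    k=max(cv2.findContours(m,0,1)[0],key=cv2.contourArea)[:,0,:]
    oo,d=rays(w,k); n=bz; s=((o+zt*bz-oo)@n)/(d@n); E=oo+d*s[:,None]-o
    rc=cv2.minAreaRect(np.c_[E@bx,E@by].astype(np.float32)); print("zt",zt,"z mean",B[...,2][m>0].mean(),rc, "x",np.percentile(E@bx,[1,99]),"y",np.percentile(E@by,[2,98]))
E
python3 - <<'E'
from meas import *
w=dict(np.load("w6.npz")); w={k:(v if v.ndim else float(v)) for k,v in w.items()}
baycheck(w,30); baycheck(w,0)
W=cloud(w); 
o,bx,by,bz=baypose(0,0,0,BA); B=W-o; B=np.stack([B@bx,B@by,B@bz],-1)
# deck outer strip lateral extents
m=(abs(B[...,2])<3)&(B[...,0]<-71)&(B[...,0]>-78)&(abs(B[...,1])<40); print("deck y",np.percentile(B[m][:,1],[1,99]),"xmin",B[(abs(B[...,2])<3)&(abs(B[...,1])<25)][:,0].min())
m=(abs(B[...,1])<15)&(B[...,2]>38)&(B[...,2]<66)&(B[...,0]>-15)&(B[...,0]<15); print("backstop x",np.median(B[m][:,0]),m.sum())
E
```

```text
zt 30 z mean 30.761245011792994 ((-33.373077392578125, 0.15154075622558594), (72.33805084228516, 63.32759475708008), 0.047185078263282776) x [-69.54679725   2.81916959] y [-29.58194927  30.11439113]
zt 0 z mean 0.6067743956320362 ((-36.96262741088867, 0.3023052215576172), (82.11900329589844, 58.01259231567383), 2.0921874046325684) x [-76.99510351   1.9896583 ] y [-29.56073417  28.52609953]
deck y [-29.40926395  27.89005139] xmin -77.15674789726927
backstop x 1.0922764869141177 765
```

Run:
```python
from place import *
M=pickM(63.3+90); C=np.array([479.3,268.2,0]); g=C-OFF*M[:,1]
movep(g+[0,0,150],M); st("above")
w=camera("wrist"); cv2.imwrite("pics/w7.png",w["image"])
```

```text
above 21.17 [475.6 258.  149.9] [ 0.2  0.3 -0.8] gap 85.2
```

View pics/w7.png

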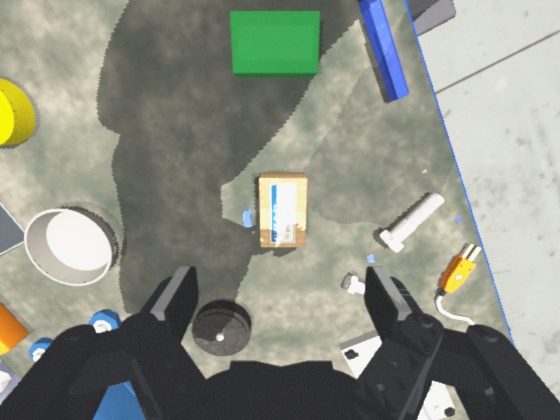

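Run:
```python
from place import *
M=pickM(63.3+90); C=np.array([479.3,268.2,0]); g=C-OFF*M[:,1]
print(movel(g+[0,0,GZ],max_speed=150,guard=12)); st("down")
clamp(); st("clamped")
movel(g+[0,0,220],max_speed=250); st("lift")
w=camera("wrist"); cv2.imwrite("pics/w8.png",w["image"])
```

```text
False
down 22.32 [475.2 259.5   7.7] [-0.7  0.4  1.4] gap 85.4
clamped 22.81 [475.1 259.3   7.7] [-2.4 -0.7 10.7] gap 42.9
lift 23.81 [474.3 258.9 218.8] [ 0.   0.4 -1.9] gap 42.8
```

View pics/w8.png

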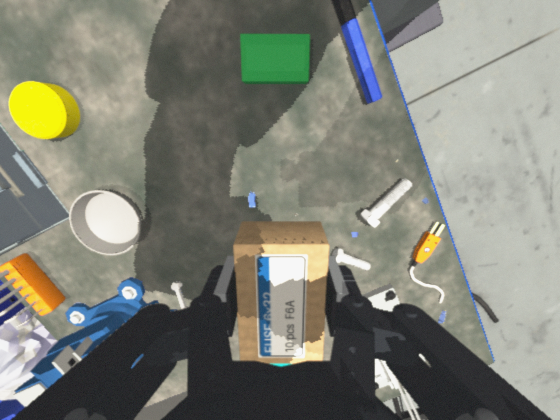

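Run:
```python
from place import *
place(GZ+31)
w=camera("wrist"); cv2.imwrite("pics/w9.png",w["image"])
```

```text
appr 25.63 [ 551.4 -214.6  195.3] [ 0.4  0.3 -1.6] gap 42.8
False
down True
c 27.07 [ 523.3 -196.   101.2] [ 0.2 -1.6 10.7] gap 43.1
[-57.  -0.  38.]
slide True
s 27.6 [ 533.3 -203.2   96.7] [-1.2  0.2 10.4] gap 42.8
[-43.9   0.1  38. ]
```

View pics/w9.png

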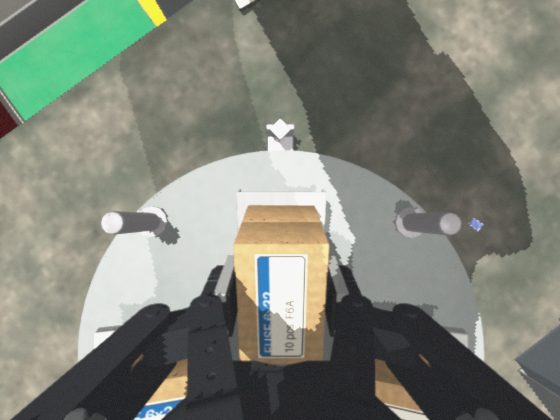

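Seated (second carton x stop within 0.5 mm of the first, edges flush). Release, retreat, check.

Run:
```python
from place import *
from meas import *
open_gripper(); st("open")
p=read_state()["eef_pos"]; bz=baypose(0,0,0,BA)[3]
movel(p+100*bz,max_speed=150); st("up")
w=camera("wrist"); np.savez("w10.npz",**w); cv2.imwrite("pics/w10.png",w["image"])
# retreat to a side view pose
goto_joints([-1.351,0.521,-0.036,1.599,0.021,1.021,-0.113]); st("home")
c=camera("top"); np.savez("top10.npz",**c); print(np.round(pegs(c),1)); s=camera("scene")
cv2.imwrite("pics/top10.png",c["image"]); cv2.imwrite("pics/t10c.png",cv2.resize(c["image"][125:255,325:455],None,fx=4.6,fy=4.6,interpolation=3))
cv2.imwrite("pics/s10c.png",cv2.resize(s["image"][205:295,315:435],None,fx=6.5,fy=6.5,interpolation=3))
baycheck(w,60)
W=cloud(w); o,bx,by,bz=baypose(0,0,0,BA); B=W-o; B=np.stack([B@bx,B@by,B@bz],-1)
m=(abs(B[...,2]-60)<3)&(abs(B[...,1])<35)&(B[...,0]>-80)&(B[...,0]<-20); print("top y",np.percentile(B[m][:,1],[1,99]),B[m][:,0].min())
```

```text
open 28.15 [ 533.1 -203.2   96.4] [-0.1 -0.2  0. ] gap 85.3
up 28.97 [ 560.1 -223.1  189.5] [-0.   1.   0.2] gap 85.2
home 32.21 [179.8 598.9 231.7] [0.1 0.1 0.2] gap 85.1
[[ 383.9  139.1  729.  -223.5  138.8    9.7]
 [ 442.3  179.8  612.4 -381.1  135.8  -81.4]
 [ 343.6  195.2  571.  -106.9  141.5   98.6]
 [ 402.4  237.1  454.7 -264.2  138.6 -172.8]]
zt 60 z mean 60.79160639227737 ((-31.11981201171875, 2.873746871948242), (77.85594177246094, 51.45454025268555), 0.04600631073117256) x [-70.04839513   7.78729448] y [-22.79650553  26.95799193]
top y [-22.37954018  20.5488341 ] -69.29163784866634
```

View pics/w10.png

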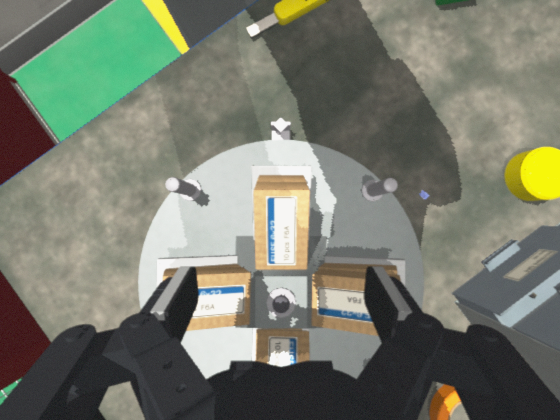

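View pics/t10c.png

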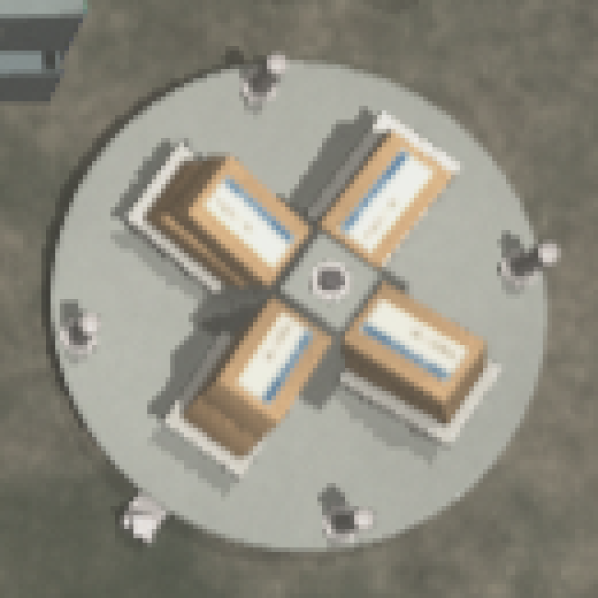

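View pics/s10c.png

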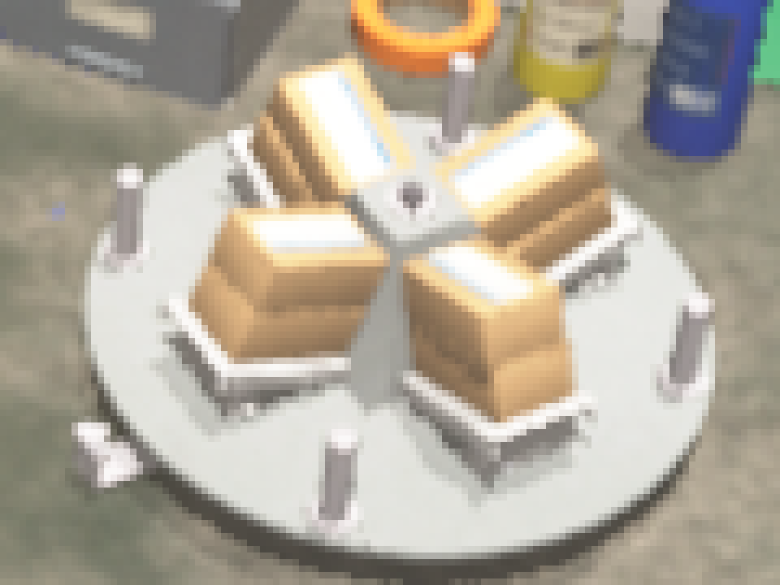

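View pics/top10.png

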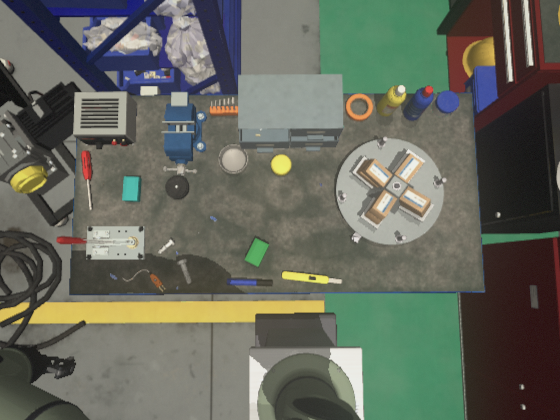

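Run:
```python
from h import *
print(finish_job())
```

```text
the job is handed in; nothing more can be done
None
```

The empty bay is over the pointer with both cartons stacked in it, and the job was handed in at about 32 s of the 72 s allowed. No verdict is reported.

**Turning the carousel:** I turned it about 97° counter-clockwise by pushing peg_1 with the closed fingers.
- The bay measured 143.4–143.6° against 143.9–144.0° for the pointer, so it stops about half a degree short. I left it there.
- Two rougher pointer readings disagreed: 144.7° from an earlier axis estimate and 145.9° from the partly hidden strip. If either of those is right, the bay is 1–2.5° short.
- The pegs read about the same after loading as before, so placing the cartons did not move it.

**Placing the cartons:** I laid each one down and slid it until it met the backstop.
- **First carton:** its length puts it within about 0.6 mm of the backstop. It looked centred on the deck in the wrist picture.
- **Second carton:** its outer edge lines up with the first to about 0.3 mm. It is centred on the deck to about 0.2 mm.
- **Failed check:** the automatic rectangle fit on the cartons' top faces was unusable because it picked up neighbouring surfaces. I measured the edges directly from the depth image instead.

**Other objects:** in the last overhead picture the yellow cap, dish and black puck look unmoved, by eye only. The green and turquoise look-alikes were not touched. The robot was back at its start pose and touching nothing.

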